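# Tighten the bonding clamp on the freshly pasted die

### The arm

A 6-joint arm with a two-finger parallel gripper is mounted at the origin on the work surface. World frame = base frame: x ahead of the robot, y to its left, z up, the work surface at z = 0. Lengths are in m, angles in rad, forces in N, time in s.
With the tool pointing down it reaches from about 0.375 to 0.9 m from the base axis. Payload 3.1 kg.
Tool frame: the origin (TCP) lies midway between the tips of the shut fingers; the grasp point (between the pads) lies 19 mm behind it; z points along the fingers, x is the direction in which the jaws open and shut, and the axes are right-handed (so a half turn about z gives the same grasp; the last joint's range is limited). The gripper opens to 85 mm and grips with 20 to 120 N. Pads are 22 mm wide; open, the fingers measure 114 mm over their backs; the gripper's body (76 mm by 85 mm) begins 54 mm behind the grasp point. The pads swing forward as they close: fully open they stand 13 mm farther back than shut.
Start: joints at [-1.472, 0.527, 1.433, -0, 1.181, -0.178], TCP at [0.171, -0.601, 0.231] pointing down, gripper open.
Joint ranges: [-3.08, 3.08], [-0.75, 2.2], [0.22, 2.44], [-1.43, 4.57], [0, 2.65], [-2.85, 2.85]. Speed limits (rad/s): [2.79, 2.79, 3.14, 3.14, 3.14, 3.14].

### API

Orientations are given as a unit quaternion [x, y, z, w].
In Python, from station import * gives the robot as it stands.
- The arm moves only by the tool servo_tool, never from a script. Its argument "targets" is a list of rows, each a list of 6 numbers: the shift along the tool's x, y, z in mm, then the turn, a rotation vector about the tool's x, y, z in degrees. A call has 1 to 10 rows; each row is the pose to reach, as a shift and turn from the pose commanded when the call began, along the tool's axes at that moment; what a row does not reach only later rows make up. A row lasts 1/8 s, in which the tool goes at most 62.5 mm and 10.7 degrees, less where a joint would pass 70% of its speed; a pose out of reach is approached as far as the arm can. A call with a gripper value outside its range is refused whole. "gripper" is the finger opening in mm, from 0 to 85.4, set as the call begins (left out, the last holds). The fingers move at their own pace and stop on an object; "newtons" is the grip in N (left out, the last holds). Time passes only in rows, so rows that repeat a pose let the fingers close. It gives the time, the measured TCP pose, the force and the opening at its end, in the units of the state.
- sense(): the state, without advancing time (a new reading comes with each control period).
- snapshot(name): name is "scene" or "top" or "wrist"; returns a dict with "color" (420x560x3 uint8, red, green, blue), "vfov" (degrees; the focal length in pixels is half the picture's height over the tangent of half this angle, whatever the lens; pixels are square), "cx", "cy" (the principal point, pixels), "D" ([k1, k2, p1, p2, k3] as OpenCV has them; the pictures are not rectified), "R" (3x3) and "t" (3): a world point X has camera coordinates R X + t. Camera axes: x right, y down, z forward; pixel columns grow to the right and rows downward; lengths in m; the calibration is good to about 2 mm. A picture is of the moment at which its call begins. There is no depth.
- sign_off(): hands the job in, once; it reports no verdict.
The state is a dict: "t": time; "q": joint angles; "qd": joint speeds; "tau": joint torques, N m; "tcp_pos": TCP position; "tool_rot": TCP orientation; "force": force on the tool from outside, world axes, zero at the start; "ft_torque": the same for the moment, N m; "finger_gap": opening from 0.0 (shut) to 1.0 (fully open).
Only numpy, scipy, OpenCV 4.12 (cv2) and the standard library are available. Lean on these libraries where they do the work, as an engineer would, in place of code of your own. Each camera call takes 0.05 s, during which the arm holds its last target. There are 200 camera calls.

### The job

Two identical screw clamps stand on the bench, each over a dark steel die. Find the clamp whose die is smeared with green bonding paste and screw its red knob clockwise, regripping as often as needed, until it is fully home and its foot sits on the die; then let go. Leave the screw of the other clamp, over the bare brass-topped die, as it is.

Things in the scene. Friction and masses are not known exactly. Their poses are not given: they have to be found in the camera images.
- green_knob (a point): red ribbed round knob, diameter 42, 26 tall, white index line on top, on the vertical screw of the clamp to tighten: the one whose 72 mm die shows green paste both sides of the bridge. Point: on the axis, half-way up the knob, 146 mm above the table at joint 0, sinking 1.27 mm per rad (8 mm a turn) to 135 mm at home. Grip across it from above at any yaw
- green_screw (a joint): turn of that screw, rad: 0 fully unscrewed, grows clockwise seen from above as the knob sinks; 9.0 fully home, brass foot on the die, where a stop ends it. Starts at 0.5 to 2.0. Takes about 0.1 N m and stays where left
- plain_knob (a point): identical knob of the other clamp (die bare, brass top), over 250 mm away; not to be turned. Point as above. Both clamps are fixed: base 110 x 140 mm, two posts, a grey bridge 30 x 130 mm with its top 104 mm above the table (two bolt heads 52 mm from the axis reach 109 mm). At home 18 mm are free between bridge and knob, but for the 14 mm screw
- plain_screw (a joint): turn of the other clamp's screw, rad, same meaning. Starts at 0.8 to 1.6 and is to stay as it is
Mind the look-alikes: they are no part of the job. Leave any pink look-alike of the part that bears plain_knob alone. Leave any pink look-alike of the part that bears green_knob alone.

How it is judged:
By the outcome, as a careful person would: the job done as asked, in the order asked, and still so for the second after the job is handed in, with the robot touching nothing.
It also fails if it takes over 64 s, if anything falls off the work surface, if the arm or the gripper's body presses on something with over 40 N, if the wrist force passes 120 N, or if a joint passes its speed limit or range.

## Working session

There is one attempt and no reset: what is moved stays moved. The work goes in short steps, Python scripts to look and compute and a tool call to move; the robot and the scene stay as the last step left them, time stands still between calls to the robot, and variables do not carry over. Pictures are saved under pics/ and viewed, about 8 in all and at most 12, crops included, and the job is handed in when it is done.

Besides the shell and the picture viewer there is one more tool, called as name([rows], argument=value, ...), one row to a line, values as JSON. servo_tool: Moves the arm, as the interface text tells. Its arguments: {"type":"object","properties":{"targets":{"type":"array","items":{"type":"array","items":{"type":"number"}}},"gripper":{"type":"number"},"newtons":{"type":"number"}},"required":["targets"]}

```bash
mkdir -p pics; ls
python3 - <<'E'
from station import *
import cv2
s=sense(); print(s['t'],s['tcp_pos'],s['tool_rot'],s['force'],s['finger_gap'])
for n in("scene","top"):
    d=snapshot(n); cv2.imwrite(f'pics/{n}0.png',d['color'][:,:,::-1]); print(n,d['vfov'],d['cx'],d['cy'],d['D'],d['R'],d['t'])
E
```

```text
pics
0.0 [ 0.17136296 -0.60030006  0.23031865] [ 7.98195207e-01 -6.02397880e-01 -7.36658267e-04 -8.14472650e-04] [0.43330726 0.31938697 0.97423165] 0.9981799345301704
scene 51.695302599869606 278.0794260185746 201.9270944542285 [-0.04267298  0.          0.          0.          0.        ] [[ 0.56729459  0.82351451 -0.0008383 ]
 [ 0.60295844 -0.41605301 -0.68069157]
 [-0.56090816  0.38564718 -0.73256964]] [-0.11264364 -0.22913057  1.33639784]
top 46.44652661453718 279.6867537833765 210.3216529091913 [-0.10854942  0.          0.          0.          0.        ] [[-0.01286326 -0.99959962 -0.02520181]
 [-0.9895261   0.01634965 -0.1434252 ]
 [ 0.14377982  0.02309294 -0.98934022]] [-0.11248929  0.445707    1.45743114]
```

View pics/scene0.png

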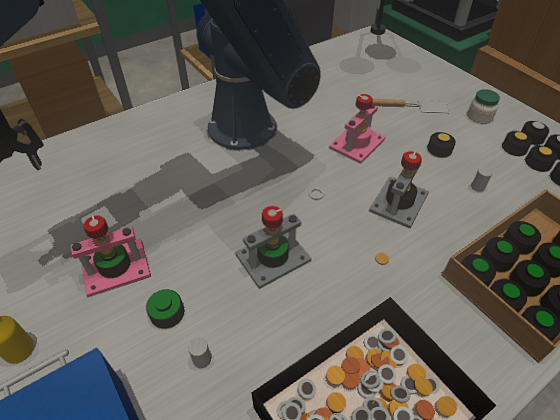

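View pics/top0.png

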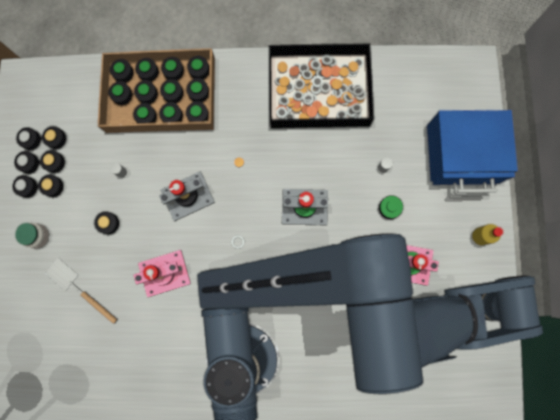

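Candidates, by scene/top pixel:
- Grey clamp with green die: (272,215)/(306,200). This is my choice.
- Grey clamp with bare die: (411,158)/(177,187).
- Pink look-alikes: (95,225)/(421,262) and (364,101)/(152,272).

Next I triangulate the knob and check the choice in a crop.

```bash
cat > h.py <<'E'
from station import *
import cv2, numpy as np
def K(d):
    f=d['color'].shape[0]/2/np.tan(np.radians(d['vfov'])/2)
    return np.array([[f,0,d['cx']],[0,f,d['cy']],[0,0,1.]])
def ray(d,uv):
    p=cv2.undistortPoints(np.array([[uv]],float),K(d),np.array(d['D'])).ravel()
    R=np.array(d['R']);c=-R.T@np.array(d['t']);v=R.T@np.array([p[0],p[1],1]);return c,v/np.linalg.norm(v)
def onz(d,uv,z):
    c,v=ray(d,uv);return c+v*(z-c[2])/v[2]
def proj(d,X):
    return cv2.projectPoints(np.array(X,float).reshape(-1,3),cv2.Rodrigues(np.array(d['R']))[0],np.array(d['t'],float),K(d),np.array(d['D']))[0].reshape(-1,2)
def tri(a,ua,b,ub):
    A=[];y=[]
    for d,u in((a,ua),(b,ub)):
        c,v=ray(d,u);P=np.eye(3)-np.outer(v,v);A.append(P);y.append(P@c)
    return np.linalg.lstsq(np.vstack(A),np.hstack(y),rcond=None)[0]
def red(d,near,r):
    h=cv2.cvtColor(d['color'],cv2.COLOR_RGB2HSV)
    m=((h[...,0]<8)|(h[...,0]>172))&(h[...,1]>150)&(h[...,2]>70)
    yy,xx=np.indices(m.shape);m&=np.hypot(xx-near[0],yy-near[1])<r
    m=cv2.morphologyEx(m.astype(np.uint8),cv2.MORPH_CLOSE,np.ones((5,5)))
    c=max(cv2.findContours(m,0,2)[0],key=cv2.contourArea)
    return m,c
def crop(d,c,w,name,k=6):
    x,y=int(c[0]),int(c[1]);i=d['color'][max(0,y-w):y+w,max(0,x-w):x+w,::-1]
    i=cv2.resize(i,None,fx=k,fy=k,interpolation=cv2.INTER_CUBIC);cv2.imwrite(name,i);return i
E
python3 - <<'E'
from h import *
s=snapshot('scene');t=snapshot('top')
for nm,a,b in(('green',(272,215),(306,200)),('plain',(411,158),(177,187))):
    cs=[]
    for d,p in((s,a),(t,b)):
        m,c=red(d,p,20);x,y,w,h=cv2.boundingRect(c);cs.append((x+w/2-.5,y+h/2-.5));print((x,y,w,h))
    X=tri(s,cs[0],t,cs[1]);print(nm,X,proj(s,X)-cs[0],proj(t,X)-cs[1],onz(t,cs[1],.15),onz(s,cs[0],.144))
a=crop(s,(272,235),48,'x.png',4);b=crop(t,(306,203),32,'x.png',6)
cv2.imwrite('pics/crop1.png',np.hstack([a,b]))
E
```

```text
(262, 206, 20, 22)
(299, 192, 14, 15)
green [ 0.45832979 -0.19498065  0.14422355] [[ 0.15041934 -0.0157692 ]] [[0.09785016 0.05340547]] [ 0.45751553 -0.19453306  0.15      ] [ 0.45802609 -0.1951552   0.144     ]
(403, 152, 18, 18)
(170, 181, 14, 14)
plain [0.49940446 0.17352169 0.14304535] [[-0.594535    0.07858199]] [[-0.35876217 -0.31959375]] [0.49708077 0.1707953  0.15      ] [0.50064255 0.1739229  0.144     ]
```

View pics/crop1.png

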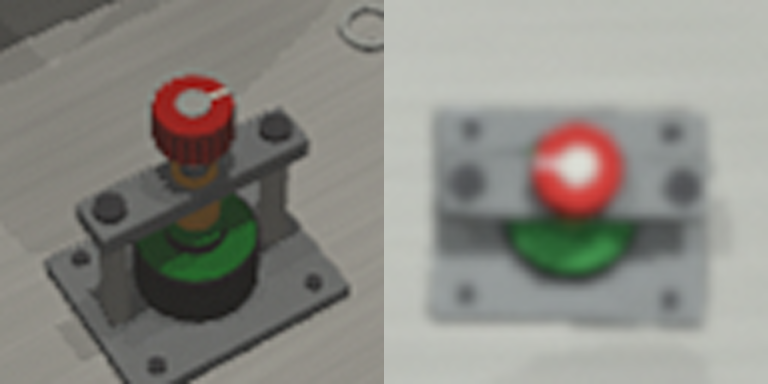

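The crop shows green paste on both sides of the bridge of the grey clamp, so the choice stands. Its knob is at about (0.458, -0.195), and the bridge runs along y. Next I compute the first move.

```bash
cat > go.py <<'E'
import sys
from h import *
from scipy.spatial.transform import Rotation as Ro
def rel(X,yawdeg=None):
    s=sense();R=Ro.from_quat(s['tool_rot']);d=R.inv().apply(np.array(X)-s['tcp_pos'])*1e3
    print('t',round(s['t'],2),'pos',np.round(s['tcp_pos'],4),'q',np.round(np.degrees(s['q']),1),'F',np.round(s['force'],1),'M',np.round(s['ft_torque'],2),'gap',round(s['finger_gap']*85.4,1))
    M=R.as_matrix();print('yaw',round(np.degrees(np.arctan2(M[1,0],M[0,0])),1),'down',M[:,2].round(4),'shift mm',d.round(1))
    if yawdeg is not None:
        T=Ro.from_euler('z',yawdeg,degrees=True)*Ro.from_quat([1,0,0,0]);print('turn',(R.inv()*T).as_rotvec(degrees=True).round(2))
if __name__=='__main__': 
    a=[float(x) for x in sys.argv[1:]];rel(a[:3],a[3] if len(a)>3 else None)
E
python3 go.py .458 -.195 .200 33
```

```text
t 0.2 pos [ 0.1714 -0.6006  0.2307] q [-84.3  30.3  82.1   0.   67.7 -10.2] F [ 0.1 -0.1 -0.3] M [-0.02 -0.05 -0.  ] gap 85.3
yaw -74.1 down [-1.0e-04  1.3e-03 -1.0e+00] shift mm [-311.4 -386.8   31.2]
turn [-8.0000e-02  4.0000e-02 -1.0708e+02]
```

servo_tool([
  [-31,-39,0,0,0,-10.5],
  [-62,-77,0,0,0,-21],
  [-93,-116,0,0,0,-31.5],
  [-124,-154,0,0,0,-42],
  [-156,-193,2,0,0,-52.5],
  [-187,-232,4,0,0,-63],
  [-218,-270,6,0,0,-73.5],
  [-249,-309,8,0,0,-84],
  [-280,-348,10,0,0,-94.5],
  [-311,-387,12,0,0,-105],
], gripper=70)

```text
t: 1.45
tcp_pos: [0.4591, -0.1945, 0.2193]
tool_rot: [0.963, 0.269, 0.0, 0.0]
force: [0.2, 0.3, -0.0]
finger_gap: 0.821
```

servo_tool([
  [0,0,0,0,0,-10],
  [0,0,0,0,0,-20],
  [0,0,0,0,0,-30],
  [0,0,0,0,0,-40],
  [0,0,0,0,0,-50],
  [0,0,0,0,0,-60],
  [0,0,0,0,0,-70],
  [0,0,0,0,0,-80],
  [0,0,0,0,0,-90],
  [0,0,0,0,0,-90],
])

```text
t: 2.7
tcp_pos: [0.4582, -0.1958, 0.2192]
tool_rot: [0.494, 0.869, 0.0, -0.0]
force: [-0.1, 0.5, 0.1]
finger_gap: 0.814
```

```bash
python3 go.py .458 -.195 .128
python3 - <<'E'
from h import *
d=snapshot('wrist'); cv2.imwrite('pics/w1.png',d['color'][:,:,::-1])
print(proj(d,[[.458,-.195,.157]]))
E
```

```text
t 2.7 pos [ 0.4582 -0.1958  0.2192] q [ -36.    21.5  100.7    0.    57.8 -156.8] F [-0.1  0.5  0.1] M [-0.1  -0.05  0.  ] gap 69.5
yaw 120.8 down [-1.e-04  1.e-04 -1.e+00] shift mm [ 0.7  0.2 91.2]
[[282.74327033 226.34471685]]
```

View pics/w1.png

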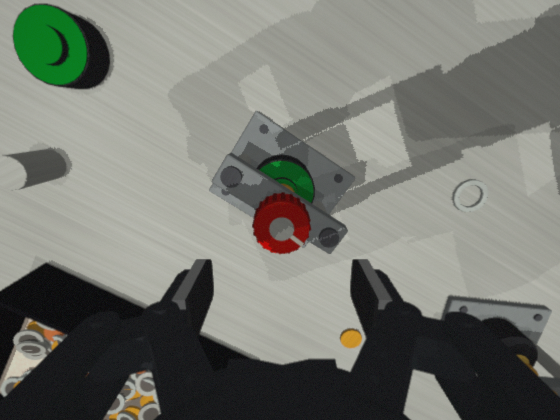

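The wrist view shows the knob cap at about (283,228) against a predicted (283,226), so the estimate holds. I descend and grip.

servo_tool([
  [0.7,0.2,40,0,0,0],
  [0.7,0.2,80,0,0,0],
  [0.7,0.2,97,0,0,0],
  [0.7,0.2,97,0,0,0],
  [0.7,0.2,97,0,0,0],
])

```text
t: 3.38
tcp_pos: [0.4587, -0.1955, 0.1229]
tool_rot: [0.494, 0.87, -0.0, 0.001]
force: [-0.1, -0.6, 0.3]
finger_gap: 0.82
```

servo_tool([
  [0,0,0,0,0,0],
  [0,0,0,0,0,0],
  [0,0,0,0,0,0],
  [0,0,0,0,0,0],
  [0,0,0,0,0,0],
  [0,0,0,0,0,0],
], gripper=30, newtons=40)

```text
t: 4.12
tcp_pos: [0.4589, -0.1957, 0.1235]
tool_rot: [0.493, 0.87, -0.0, 0.001]
force: [-0.3, -0.4, 5.6]
finger_gap: 0.481
```

```bash
python3 go.py .458 -.195 .122
python3 - <<'E'
from h import *
d=snapshot('scene'); crop(d,(272,215),70,'pics/s2.png',5)
E
```

```text
t 4.12 pos [ 0.4589 -0.1957  0.1235] q [ -36.    30.3  105.9   -0.    43.6 -156.9] F [-0.3 -0.4  5.6] M [-0.06  0.08 -0.04] gap 41.1
yaw 120.9 down [ 0.0021 -0.0017 -1.    ] shift mm [ 1.1 -0.4  1.5]
```

View pics/s2.png

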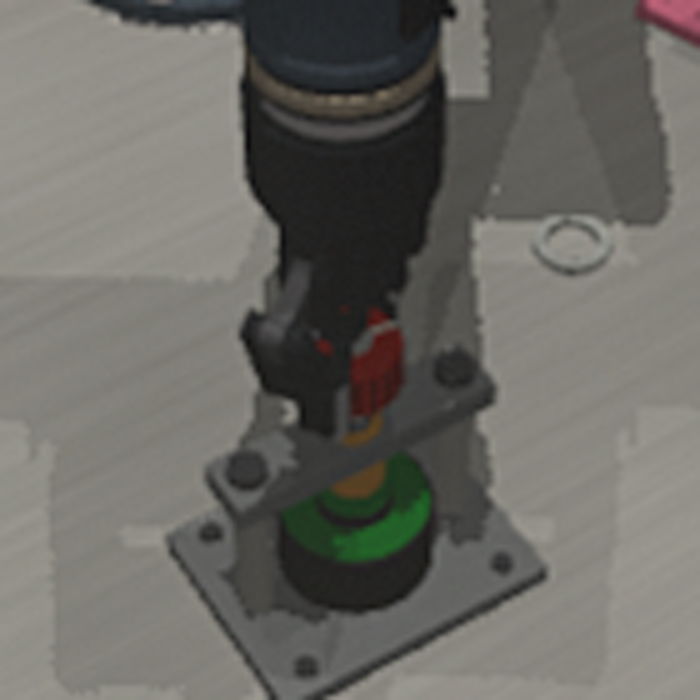

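The scene crop shows the pads gripping the knob squarely and clear of the bridge. I turn it clockwise while sinking.

servo_tool([
  [0,0,0.2,0,0,10],
  [0,0,0.45,0,0,20],
  [0,0,0.7,0,0,30],
  [0,0,0.9,0,0,40],
  [0,0,1.1,0,0,50],
  [0,0,1.35,0,0,60],
  [0,0,1.55,0,0,70],
  [0,0,1.8,0,0,80],
  [0,0,2.0,0,0,90],
  [0,0,2.2,0,0,100],
])

```text
t: 5.42
tcp_pos: [0.4595, -0.1936, 0.1212]
tool_rot: [0.984, 0.178, 0.002, -0.0]
force: [5.2, 7.7, 7.0]
finger_gap: 0.478
```

```bash
python3 go.py .458 -.195 .122
```

```text
t 5.42 pos [ 0.4595 -0.1936  0.1212] q [-35.8  30.5 106.    0.3  43.4 -56.5] F [5.2 7.7 7. ] M [ 0.98 -0.38  0.08] gap 40.8
yaw 20.5 down [ 0.0031  0.0016 -1.    ] shift mm [-1.9  0.8 -0.8]
```

The lateral force of about 9 N shows the grip is off axis by about 2 mm. I release, recentre and grip again.

servo_tool([
  [0,0,0,0,0,0],
  [0,0,0,0,0,0],
  [0,0,0,0,0,0],
  [0,0,0,0,0,0],
], gripper=60)

```text
t: 5.92
tcp_pos: [0.458, -0.1953, 0.12]
tool_rot: [0.983, 0.182, -0.0, -0.0]
force: [0.0, -0.3, -0.1]
finger_gap: 0.702
```

```bash
python3 go.py .4603 -.1947 .1215
python3 - <<'E'
from h import *
d=snapshot('wrist'); cv2.imwrite('pics/w2.png',d['color'][:,:,::-1])
print(proj(d,[[.458,-.195,.155],[.462,-.195,.155],[.458,-.191,.155]]))
E
```

```text
t 5.92 pos [ 0.458  -0.1953  0.12  ] q [-36.   30.7 106.   -0.   43.3 -56.9] F [ 0.  -0.3 -0.1] M [-0.02  0.03 -0.  ] gap 59.9
yaw 20.9 down [-3.e-04  1.e-04 -1.e+00] shift mm [ 2.4  0.3 -1.5]
[[283.346498   305.32672664]
 [292.12098655 308.20430681]
 [286.75761024 297.71051738]]
```

View pics/w2.png

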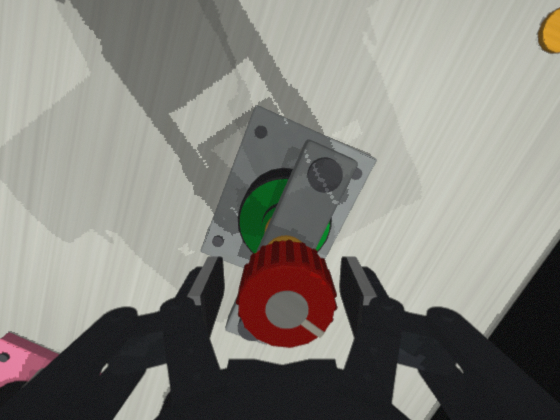

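The wrist view puts the cap centre at (287.5,309), about 2.3 mm in +x from my estimate. That agrees with the forces, so I shift there and regrip.

servo_tool([
  [2.3,0.5,-0.5,0,0,0],
  [2.3,0.5,-0.5,0,0,0],
  [2.3,0.5,-0.5,0,0,0],
])

```text
t: 6.35
tcp_pos: [0.4605, -0.1947, 0.1206]
tool_rot: [0.983, 0.182, 0.0, -0.0]
force: [0.2, -0.0, -0.2]
finger_gap: 0.701
```

servo_tool([
  [0,0,0,0,0,0],
  [0,0,0,0,0,0],
  [0,0,0,0,0,0],
  [0,0,0,0,0,0],
  [0,0,0,0,0,0],
], gripper=30)

```text
t: 6.98
tcp_pos: [0.4601, -0.1948, 0.1208]
tool_rot: [0.983, 0.182, -0.0, 0.0]
force: [-3.3, -1.6, 5.9]
finger_gap: 0.477
```

servo_tool([
  [0,0,0.2,0,0,10],
  [0,0,0.45,0,0,20],
  [0,0,0.7,0,0,30],
  [0,0,0.9,0,0,40],
  [0,0,1.1,0,0,50],
  [0,0,1.35,0,0,60],
  [0,0,1.55,0,0,70],
  [0,0,1.8,0,0,80],
  [0,0,2.0,0,0,90],
  [0,0,2.2,0,0,100],
])

```text
t: 8.22
tcp_pos: [0.4602, -0.1949, 0.1186]
tool_rot: [0.769, -0.639, -0.0, 0.0]
force: [-3.1, -1.9, 5.0]
finger_gap: 0.483
```

```bash
python3 go.py .4603 -.195 .1185
```

```text
t 8.22 pos [ 0.4602 -0.1949  0.1186] q [-35.8  30.9 105.8  -0.   43.3  43.6] F [-3.1 -1.9  5. ] M [-0.03  0.53  0.08] gap 41.3
yaw -79.4 down [-4.e-04 -2.e-04 -1.e+00] shift mm [ 0.1 -0.1  0.1]
```

The off-axis force is now small and steady. I continue turning.

servo_tool([
  [0,0,0.2,0,0,10],
  [0,0,0.45,0,0,20],
  [0,0,0.7,0,0,30],
  [0,0,0.9,0,0,40],
  [0,0,1.1,0,0,50],
  [0,0,1.35,0,0,60],
  [0,0,1.55,0,0,70],
  [0,0,1.8,0,0,80],
  [0,0,2.0,0,0,90],
  [0,0,2.2,0,0,100],
])

```text
t: 9.48
tcp_pos: [0.4602, -0.195, 0.1164]
tool_rot: [-0.005, 1.0, -0.0, -0.0]
force: [-2.9, -1.4, 4.8]
finger_gap: 0.48
```

servo_tool([
  [0,0,0.2,0,0,10],
  [0,0,0.2,0,0,10],
  [0,0,0.2,0,0,10],
])

```text
t: 9.85
tcp_pos: [0.4601, -0.195, 0.1162]
tool_rot: [0.078, 0.997, -0.0, -0.0]
force: [-4.7, -2.4, 5.1]
finger_gap: 0.482
```

servo_tool([
  [0,0,0,0,0,0],
  [0,0,0,0,0,0],
  [0,0,0,0,0,0],
  [0,0,0,0,0,0],
], gripper=62)

```text
t: 10.35
tcp_pos: [0.4606, -0.1946, 0.1159]
tool_rot: [0.079, 0.997, 0.0, 0.0]
force: [-0.3, 0.2, 0.2]
finger_gap: 0.729
```

```bash
python3 go.py .4595 -.195 .1163
```

```text
t 10.35 pos [ 0.4606 -0.1946  0.1159] q [-35.7  31.2 105.9   0.   42.9 153.3] F [-0.3  0.2  0.2] M [-0.02  0.04 -0.  ] gap 62.3
yaw 170.9 down [ 1.e-04  1.e-04 -1.e+00] shift mm [ 1.  -0.5 -0.4]
```

So far the knob has turned about 310° (5.4 rad), which leaves 91–178°. I unwind with the fingers open, recentre and grip again.

servo_tool([
  [1,-0.5,0,0,0,-10.5],
  [1,-0.5,0,0,0,-21],
  [1,-0.5,0,0,0,-31.5],
  [1,-0.5,0,0,0,-42],
  [1,-0.5,0,0,0,-52.5],
  [1,-0.5,0,0,0,-63],
  [1,-0.5,0,0,0,-73.5],
  [1,-0.5,0,0,0,-84],
  [1,-0.5,0,0,0,-94.5],
  [1,-0.5,0,0,0,-105],
])

```text
t: 11.6
tcp_pos: [0.4595, -0.1951, 0.116]
tool_rot: [0.745, -0.667, 0.0, -0.0]
force: [-0.5, 0.1, 1.1]
finger_gap: 0.731
```

servo_tool([
  [0,0,0,0,0,-10.5],
  [0,0,0,0,0,-21],
  [0,0,0,0,0,-31.5],
  [0,0,0,0,0,-42],
  [0,0,0,0,0,-52.5],
  [0,0,0,0,0,-63],
  [0,0,0,0,0,-73.5],
  [0,0,0,0,0,-84],
  [0,0,0,0,0,-94.5],
  [0,0,0,0,0,-105],
])

```text
t: 12.85
tcp_pos: [0.4595, -0.195, 0.116]
tool_rot: [0.983, 0.185, 0.0, -0.0]
force: [-0.1, -0.2, 0.5]
finger_gap: 0.727
```

servo_tool([
  [0,0,0,0,0,0],
  [0,0,0,0,0,0],
  [0,0,0,0,0,0],
  [0,0,0,0,0,0],
  [0,0,0,0,0,0],
  [0,0,0,0,0,0],
], gripper=30)

```text
t: 13.6
tcp_pos: [0.46, -0.1949, 0.1163]
tool_rot: [0.983, 0.181, 0.001, 0.0]
force: [3.5, 3.9, 3.3]
finger_gap: 0.485
```

servo_tool([
  [0,0,0.2,0,0,10],
  [0,0,0.45,0,0,20],
  [0,0,0.7,0,0,30],
  [0,0,0.9,0,0,40],
  [0,0,1.1,0,0,50],
  [0,0,1.35,0,0,60],
  [0,0,1.55,0,0,70],
  [0,0,1.75,0,0,80],
])

```text
t: 14.6
tcp_pos: [0.4602, -0.195, 0.1145]
tool_rot: [0.869, -0.496, 0.001, -0.0]
force: [3.6, 4.1, 2.3]
finger_gap: 0.483
```

```bash
python3 go.py .4595 -.195 .1142
```

```text
t 14.6 pos [ 0.4602 -0.195   0.1145] q [-3.580e+01  3.130e+01  1.061e+02  1.000e-01  4.250e+01  2.350e+01] F [3.6 4.1 2.3] M [ 0.56 -0.67  0.07] gap 41.3
yaw -59.4 down [ 1.6e-03 -3.0e-04 -1.0e+00] shift mm [-0.3  0.6  0.3]
```

The turn so far is about 390°. From here I go in smaller steps and watch the torque for the stop.

servo_tool([
  [0,0,0.2,0,0,8],
  [0,0,0.35,0,0,16],
  [0,0,0.5,0,0,24],
])

```text
t: 14.98
tcp_pos: [0.4602, -0.195, 0.114]
tool_rot: [0.747, -0.665, 0.001, -0.0]
force: [4.7, 4.3, 3.1]
finger_gap: 0.479
```

```bash
python3 go.py .4595 -.195 .1142
```

```text
t 14.97 pos [ 0.4602 -0.195   0.114 ] q [-35.8  31.3 106.1   0.   42.5  47.5] F [4.7 4.3 3.1] M [ 0.51 -0.63  0.11] gap 40.9
yaw -83.3 down [ 1.6e-03 -4.0e-04 -1.0e+00] shift mm [-0.1  0.6 -0.2]
```

servo_tool([
  [0,0,0.2,0,0,8],
  [0,0,0.35,0,0,16],
  [0,0,0.5,0,0,24],
])

```text
t: 15.35
tcp_pos: [0.4567, -0.194, 0.1134]
tool_rot: [-0.595, 0.803, 0.002, -0.002]
force: [-6.7, 5.9, 10.2]
finger_gap: 0.485
```

```bash
python3 go.py .4595 -.195 .1142
```

```text
t 15.35 pos [ 0.4567 -0.194   0.1134] q [-35.8  31.3 106.3  -0.3  42.7  71.3] F [-6.7  5.9 10.2] M [0.94 1.02 1.35] gap 41.5
yaw -106.9 down [-6.4e-03  9.0e-04 -1.0e+00] shift mm [ 0.1 -2.9 -0.8]
```

The torque jumped to 1.35 N m, so the stop was reached. I release, rise and check.

servo_tool([
  [0,0,0,0,0,0],
  [0,0,0,0,0,0],
  [0,0,0,0,0,0],
  [0,0,0,0,0,0],
], gripper=70)

```text
t: 15.85
tcp_pos: [0.4594, -0.1953, 0.1131]
tool_rot: [-0.594, 0.804, 0.0, -0.0]
force: [0.3, -0.1, 1.2]
finger_gap: 0.815
```

servo_tool([
  [0,0,-40,0,0,0],
  [0,0,-80,0,0,0],
  [0,0,-110,0,0,0],
  [0,0,-110,0,0,0],
])

```text
t: 16.35
tcp_pos: [0.4607, -0.1961, 0.2255]
tool_rot: [-0.594, 0.804, -0.003, 0.001]
force: [0.2, 0.9, -0.8]
finger_gap: 0.82
```

servo_tool([
  [0,-50,0,0,0,0],
  [0,-100,0,0,0,0],
  [0,-150,0,0,0,0],
  [0,-150,0,0,0,0],
])

```text
t: 16.85
tcp_pos: [0.6051, -0.2401, 0.2208]
tool_rot: [-0.595, 0.804, 0.0, 0.0]
force: [-0.7, 0.8, -0.3]
finger_gap: 0.818
```

```bash
python3 go.py .4595 -.195 .1142
python3 - <<'E'
from h import *
s=snapshot('scene');t=snapshot('top')
cs=[]
for d,p in((s,(272,222)),(t,(306,200)),(s,(411,158)),(t,(177,187))):
    m,c=red(d,p,20);x,y,w,h=cv2.boundingRect(c);cs.append((x+w/2-.5,y+h/2-.5));print((x,y,w,h))
print(tri(s,cs[0],t,cs[1]),tri(s,cs[2],t,cs[3]))
a=crop(s,(272,235),48,'x.png',4);b=crop(t,(306,203),32,'x.png',6)
cv2.imwrite('pics/crop2.png',np.hstack([a,b]))
E
```

```text
t 16.85 pos [ 0.6051 -0.2401  0.2208] q [-31.5  32.9  78.7   0.   68.4  75.6] F [-0.7  0.8 -0.3] M [-0.04  0.01 -0.01] gap 69.9
yaw -107.0 down [-0.e+00  1.e-04 -1.e+00] shift mm [ -0.4 152.4 106.6]
(264, 209, 8, 5)
(300, 193, 13, 14)
(403, 152, 18, 18)Traceback (most recent call last):
  File "<stdin>", line 5, in <module>
  File "h.py", line 23, in red
    c=max(cv2.findContours(m,0,2)[0],key=cv2.contourArea)
ValueError: max() iterable argument is empty
```

The arm is in the way of the scene camera, so I move it aside to -y.

servo_tool([
  [50,25,-5,0,0,0],
  [100,50,-10,0,0,0],
  [150,75,-15,0,0,0],
  [200,100,-20,0,0,0],
  [250,125,-20,0,0,0],
  [300,150,-20,0,0,0],
  [320,160,-20,0,0,0],
  [320,160,-20,0,0,0],
])

```text
t: 17.95
tcp_pos: [0.3544, -0.4977, 0.2428]
tool_rot: [-0.593, 0.805, 0.001, 0.0]
force: [0.7, 1.0, -0.0]
finger_gap: 0.818
```

Run:
```python
from h import *
s=snapshot('scene');t=snapshot('top')
a=crop(s,(272,235),48,'x.png',4);b=crop(t,(306,203),32,'x.png',6)
cv2.imwrite('pics/crop2.png',np.hstack([a,b]))
cs=[]
for d,p in((s,(272,222)),(t,(306,200)),(s,(411,158)),(t,(177,187))):
  try:
    m,c=red(d,p,20);x,y,w,h=cv2.boundingRect(c);cs.append((x+w/2-.5,y+h/2-.5));print((x,y,w,h))
  except Exception as e: print(e);cs.append((0,0))
print(tri(s,cs[0],t,cs[1]),tri(s,cs[2],t,cs[3]))
```

```text
(262, 209, 20, 22)
max() iterable argument is empty
(403, 151, 18, 19)
(170, 181, 14, 14)
[ 0.68541779 -0.05649699  0.70962852] [0.49914896 0.17320653 0.14457558]
```

View pics/crop2.png

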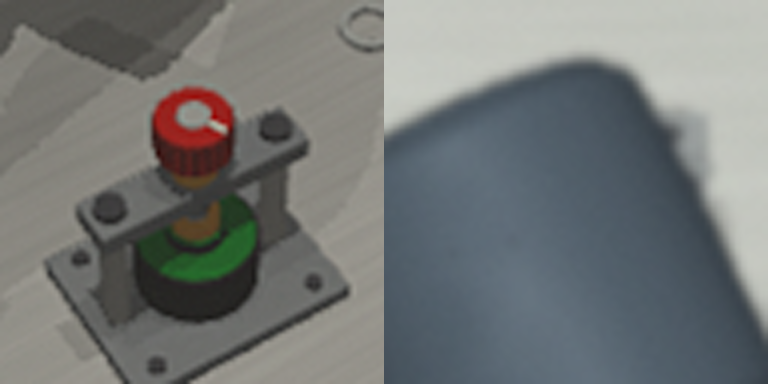

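The foot is down on the green die and the knob has sunk by about 9 mm. As a cross-check I compare the index-line turn with the commanded turn.

Run:
```python
from h import *
s=snapshot('scene')
a0=cv2.imread('pics/scene0.png')[:,:,::-1]
def az(img,z):
    h=cv2.cvtColor(np.ascontiguousarray(img),cv2.COLOR_RGB2HSV)
    c=np.array([.4597,-.195,z]);th=np.radians(np.arange(0,360,3));best=[]
    pr=np.array([proj(s,c+np.array([[r*np.cos(t),r*np.sin(t),0] for t in th])) for r in(.011,.0135,.016)])
    v=np.mean([cv2.remap(h[...,1].astype(np.float32),p[:,0:1].astype(np.float32),p[:,1:2].astype(np.float32),1).ravel() for p in pr],0)
    w=np.clip(np.median(v)-20-v,0,None);i=np.argmax(w);k=np.arange(i-8,i+9)%120
    return np.degrees(np.angle(np.sum(w[k]*np.exp(1j*th[k])))),v.min(),np.median(v)
for z0,z1 in((.157,.148),(.158,.149)):
    print(az(a0,z0),az(s['color'],z1))
```

```text
(np.float64(88.07862380357608), np.float32(51.20866), np.float32(194.99739)) (np.float64(26.503256575912676), np.float32(34.990887), np.float32(197.08447))
(np.float64(84.3180593688787), np.float32(51.621418), np.float32(194.42952)) (np.float64(23.205866070450348), np.float32(35.55664), np.float32(196.05061))
```

```bash
python3 -c "
from station import *
s=sense();print(s['t'],s['force'],s['qd']);print(sign_off())"
```

```text
18.1 [0.46553591 0.56964717 0.19230867] [ 0.01280073 -0.0005423  -0.00699423 -0.00334264 -0.00115768 -0.00248504]
the job is handed in; nothing more can be done
None
```

I screwed the grey clamp over the green-pasted die home in three grips, let go, moved the arm clear and handed the job in at 18.1 s.

**Checks on the green clamp:**
- **Stop:** the turning torque jumped from about 0.1 to 1.35 N m near the end.
- **Turn:** the white index line shows the knob turned about 421° (7.35 rad) of the roughly 438° commanded. The other 17° or so was lost once it met the stop.
- **Height:** the knob sank about 9 mm, to about 135 mm, which matches the home height.
- **Picture:** the scene crop shows the foot on the die.

**The rest:** I never approached the plain clamp, and its knob showed the same position before and after. I did not touch the pink look-alikes.

**What disagreed:** the first grip was about 2 mm off the axis, with about 9 N sideways, so I released after 100° and recentred. In the final check the arm hid the green knob from the top camera, so its end height comes from the scene view alone. I did not regrip to feel the stop a second time.

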